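# Find the jig plate's soft foot and press its shim flat

### The job

One foot under the insole jig plate has gone soft: press down on the plate's corners with a fingertip, one after another, until you find the one that rocks, then press the red shim lever belonging to that corner (the one just on the robot's side of its ear) down until it lies flat. Leave the other three levers up and do not grasp, lift or shove anything.

Things in the scene. Friction and masses are not known exactly. Their poses are not given: they have to be found in the camera images.
- plate: loose aluminium jig plate on four feet: strip 240 x 110 x 8 mm with four corner ears, 40 x 50 mm, jutting sideways. Origin: mid underside; x away from the robot, y left. At rest level, top 42 mm above the bench; 0.9 kg. One foot is soft, unseen, differing each time: pressed there with over 6 N the corner sinks 4 mm (tilt 0.04 rad) and springs back; other corners do not give
- corner_near_left (a point): place to press at the near left corner of the plate (as seen from the robot): middle of the yellow dot, 16 mm across, on top of that ear, straight above its foot; about 42 mm above the bench. Fixed to the plate and moves with it
- corner_near_right (a point): place to press at the near right corner of the plate (as seen from the robot): middle of the yellow dot, 16 mm across, on top of that ear, straight above its foot; about 42 mm above the bench. Fixed to the plate and moves with it
- corner_far_left (a point): place to press at the far left corner of the plate (as seen from the robot): middle of the yellow dot, 16 mm across, on top of that ear, straight above its foot; about 42 mm above the bench. Fixed to the plate and moves with it
- corner_far_right (a point): place to press at the far right corner of the plate (as seen from the robot): middle of the yellow dot, 16 mm across, on top of that ear, straight above its foot; about 42 mm above the bench. Fixed to the plate and moves with it
- shim_near_left (a joint): angle (rad) of the red shim lever of the near left corner: 0 to 0.05 raised, 0.35 flat (its stop). It stands just on the robot's side of that corner's ear, its heel under the ear. It stays where it is left; pushing its end down takes about 7 N
- shim_near_left_pad (a point): press here on the near left lever: middle of the black rubber pad (18 x 24 mm) on its raised end. The lever, 24 mm wide, turns about a level axis 36 mm from here towards its ear, 32 mm above the bench. This point is about 47 mm above the bench raised, 35 mm flat, and about 61 mm from the yellow dot of its corner, towards the robot along the plate's x axis
- telltale_near_left (a joint): height lost (m) by the orange collar, 22 mm across, round the foot under the near left ear: 0 at the start. If that corner sinks, the ear pushes the collar down (about 0.0035 when fully sunk) and it stays down when the plate springs back; at a sound foot it stays at 0. It cannot well be reached by hand
- shim_near_right (a joint): angle (rad) of the red shim lever of the near right corner: 0 to 0.05 raised, 0.35 flat (its stop). It stands just on the robot's side of that corner's ear, its heel under the ear. It stays where it is left; pushing its end down takes about 7 N
- shim_near_right_pad (a point): press here on the near right lever: middle of the black rubber pad (18 x 24 mm) on its raised end. The lever, 24 mm wide, turns about a level axis 36 mm from here towards its ear, 32 mm above the bench. This point is about 47 mm above the bench raised, 35 mm flat, and about 61 mm from the yellow dot of its corner, towards the robot along the plate's x axis
- telltale_near_right (a joint): height lost (m) by the orange collar, 22 mm across, round the foot under the near right ear: 0 at the start. If that corner sinks, the ear pushes the collar down (about 0.0035 when fully sunk) and it stays down when the plate springs back; at a sound foot it stays at 0. It cannot well be reached by hand
- shim_far_left (a joint): angle (rad) of the red shim lever of the far left corner: 0 to 0.05 raised, 0.35 flat (its stop). It stands just on the robot's side of that corner's ear, its heel under the ear. It stays where it is left; pushing its end down takes about 7 N
- shim_far_left_pad (a point): press here on the far left lever: middle of the black rubber pad (18 x 24 mm) on its raised end. The lever, 24 mm wide, turns about a level axis 36 mm from here towards its ear, 32 mm above the bench. This point is about 47 mm above the bench raised, 35 mm flat, and about 61 mm from the yellow dot of its corner, towards the robot along the plate's x axis
- telltale_far_left (a joint): height lost (m) by the orange collar, 22 mm across, round the foot under the far left ear: 0 at the start. If that corner sinks, the ear pushes the collar down (about 0.0035 when fully sunk) and it stays down when the plate springs back; at a sound foot it stays at 0. It cannot well be reached by hand
- shim_far_right (a joint): angle (rad) of the red shim lever of the far right corner: 0 to 0.05 raised, 0.35 flat (its stop). It stands just on the robot's side of that corner's ear, its heel under the ear. It stays where it is left; pushing its end down takes about 7 N
- shim_far_right_pad (a point): press here on the far right lever: middle of the black rubber pad (18 x 24 mm) on its raised end. The lever, 24 mm wide, turns about a level axis 36 mm from here towards its ear, 32 mm above the bench. This point is about 47 mm above the bench raised, 35 mm flat, and about 61 mm from the yellow dot of its corner, towards the robot along the plate's x axis
- telltale_far_right (a joint): height lost (m) by the orange collar, 22 mm across, round the foot under the far right ear: 0 at the start. If that corner sinks, the ear pushes the collar down (about 0.0035 when fully sunk) and it stays down when the plate springs back; at a sound foot it stays at 0. It cannot well be reached by hand
- insole: pair of tan insoles, 251 x 77 x 10 mm, lying loose along the middle of the plate between short steel pins; origin middle of its underside. Leave it there
- rub_block: tan rubber rubbing block, 45 x 70 x 32 mm, loose on the bench; origin middle of its underside. A bystander
- glue_tin: orange and white cement tin, 81 x 67 x 82 mm, loose on the bench; origin middle of its underside. A bystander
- tape_roll: white roll of tape, 80 mm across, 18 mm high, loose on the bench; origin middle of its underside. A bystander
- clamp: red spring clamp, 42 x 100 x 20 mm, loose on the bench; origin middle of its underside. A bystander
- marker: white marker pen with a red cap, 15 x 130 x 15 mm, loose on the bench; origin middle of its underside. A bystander
- polish_tin: flat black tin, 72 mm across, 22 mm high, loose on the bench; origin middle of its underside. A bystander

How it is judged:
By the outcome, as a careful person would: the job done as asked, in the order asked, and still so for the second after the job is handed in, with the robot touching nothing.
It also fails if it takes over 54 s, if anything falls off the work surface, if the arm or the gripper's body presses on something with over 40 N, if the wrist force passes 120 N, or if a joint passes its speed limit or range.

### The arm

A 6-joint arm with a two-finger parallel gripper is mounted at the origin on a cart in front of the work surface, level with it; the furniture and walls round the work are solid. World frame = base frame: x ahead of the robot, y to its left, z up, the work surface at z = 0. Lengths are in mm, angles in degrees, forces in N, time in s.
With the tool pointing down it reaches from about 350 to 850 mm from the base axis. Payload 8.1 kg.
Tool frame: the origin (TCP) lies midway between the tips of the shut fingers; the grasp point (between the pads) lies 19 mm behind it; z points along the fingers, y is the line along which they close (so a half turn about z gives the same grasp; the last joint's range is limited). The gripper opens to 85 mm and grips with 20 to 120 N. Pads are 22 mm wide; open, the fingers measure 114 mm over their backs; the gripper's body (76 mm by 85 mm) begins 54 mm behind the grasp point. The pads swing forward as they close: fully open they stand 13 mm farther back than shut.
Start: joints at [-68.319, 7.471, 85.268, -0, 87.261, -4.893], TCP at [268.43, -536.611, 231.292] pointing down, gripper open.
Joint ranges: [-169.43, 169.43], [-51.17, 129.36], [1.28, 143.12], [-76.62, 256.62], [0, 156.53], [-152.29, 152.29]. Speed limits (degrees/s): [136.94, 136.94, 159.86, 180, 180, 180].

### API

Orientations are given as [roll, pitch, yaw] about the fixed x, y, z axes, in that order (R = Rz(yaw) Ry(pitch) Rx(roll)).
In Python, from bench import r gives the robot as it stands. The module is installed in compiled form; this text tells all that it offers.
- The arm moves only by the tool jog_arm, never from a script. Its argument "rows" is a list of rows, each a list of 2 entries, a list of its own where there are three numbers: the shift along the tool's x, y, z in mm, then the turn, a rotation vector about the tool's x, y, z in rad. A call has 1 to 10 rows; each row is the pose to reach, as a shift and turn from the pose commanded when the call began, along the tool's axes at that moment; what a row does not reach only later rows make up. A row lasts 1/10 s, in which the tool goes at most 50 mm and 8.59 degrees, less where a joint would pass 70% of its speed; a pose out of reach is approached as far as the arm can. A call with a gripper value outside its range is refused whole. "grip" is the finger opening in mm, from 0 to 85.4, set as the call begins (left out, the last holds). The fingers move at their own pace and stop on an object; "force" is the grip in N (left out, the last holds). Time passes only in rows, so rows that repeat a pose let the fingers close. It gives the time, the measured TCP pose, the force, the opening and the grip force at its end, in the units of the state.
- r.sense(): the state, without advancing time (a new reading comes with each control period).
- r.snapshot(name): name is "scene" or "top"; returns (picture, depth): 384x512x3 uint8, blue, green, red; 384x512 float32, mm along the optical axis (not along the pixel's ray), 0 where there is no reading.
- r.camera_params(name): a dict with "fx", "fy", "cx", "cy" (pixels), "pose" (4x4, takes a point from camera to world coordinates). Camera axes: x right, y down, z forward; pixel columns grow to the right and rows downward; lengths in mm; the calibration is good to about 2 mm. A picture is of the moment at which its call begins. camera_params takes no time and is no camera call.
- r.hand_in(): hands the job in; it is judged then, once.
The state is a dict: "time": time; "joint_pos": joint angles; "qd": joint speeds; "joint_efforts": joint torques, N m; "tool_pos": TCP position; "tcp_rot": TCP orientation; "ft_force": force on the tool from outside, world axes, zero at the start; "wrist_torque": the same for the moment, N m; "finger_gap": finger opening in mm; "grip_force": force on a finger pad.
Only numpy, scipy, OpenCV 4.12 (cv2) and the standard library are available. Lean on these libraries where they do the work, as an engineer would, in place of code of your own. Each camera call takes 0.05 s, during which the arm holds its last target. There are 200 camera calls.

## Working session

There is one attempt and no reset: what is moved stays moved. The work goes in short steps, Python scripts to look and compute and a tool call to move; the robot and the scene stay as the last step left them, time stands still between calls to the robot, and variables do not carry over. Pictures are saved under pics/ and viewed, at most 10 in all, crops included, and the job is handed in when it is done.

Besides the shell and the picture viewer there is one more tool, called after "Request:" in YAML: its name, and indented under it one key for each argument. jog_arm: Moves the arm, as the interface text tells. Its arguments: {"type":"object","properties":{"rows":{"type":"array"},"grip":{"type":"number"},"force":{"type":"number"}},"required":["rows"]}

```bash
mkdir -p pics; python3 - <<'E'
from bench import r
import cv2,numpy as np
for n in("scene","top"):
    p,d=r.snapshot(n);cv2.imwrite(f"pics/{n}0.png",p);np.save(f"{n}_d.npy",d)
    c=r.camera_params(n);print(n,c)
s=r.sense();print(s)
E
```

```text
scene {'fx': 493.5214251521216, 'fy': 493.5214251521216, 'cx': 249.83597828453196, 'cy': 200.2224117867479, 'pose': array([[-8.91924598e-01, -3.24686413e-01,  3.14720899e-01,
         1.33015505e+02],
       [-4.51748398e-01,  6.70368782e-01, -5.88667207e-01,
         7.95480520e+02],
       [-1.98468216e-02, -6.67221424e-01, -7.44594974e-01,
         1.11656130e+03],
       [ 0.00000000e+00,  0.00000000e+00,  0.00000000e+00,
         1.00000000e+00]])}
top {'fx': 401.36962853169047, 'fy': 401.36962853169047, 'cx': 251.9485552253014, 'cy': 196.46259075262878, 'pose': array([[-1.27855332e-03, -9.81835556e-01,  1.89729562e-01,
         3.49616827e+02],
       [-9.99998932e-01,  1.38968190e-03,  4.52681928e-04,
        -2.78091498e+01],
       [-7.08122950e-04, -1.89728781e-01, -9.81836284e-01,
         1.17263966e+03],
       [ 0.00000000e+00,  0.00000000e+00,  0.00000000e+00,
         1.00000000e+00]])}
{'time': 0.1, 'joint_pos': array([-6.83200092e+01,  7.50985884e+00,  8.53237528e+01, -5.12117318e-04,
        8.72627193e+01, -4.89175104e+00]), 'qd': array([ 0.05022606, -0.07109654, -0.24631741,  0.01533481,  0.04084738,
       -0.0217662 ]), 'joint_efforts': array([ 4.94559190e-04, -5.70951784e+01, -5.01941478e+01, -2.38111206e-04,
        8.15254374e-03, -1.27335906e-05]), 'tool_pos': array([ 268.23292089, -536.13938247,  230.35212314]), 'tcp_rot': array([-1.79903976e+02, -7.70484154e-03,  2.65717603e+01]), 'ft_force': array([ 0.23905892, -0.65117149, -0.99870921]), 'wrist_torque': array([0.06129252, 0.05130472, 0.02813281]), 'grip_force': 0.0, 'finger_gap': 85.14415110912684}
```

View pics/top0.png

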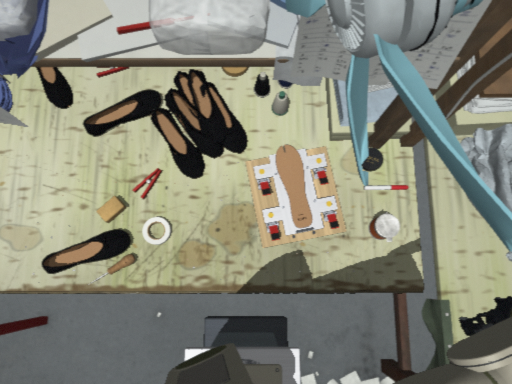

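View pics/scene0.png

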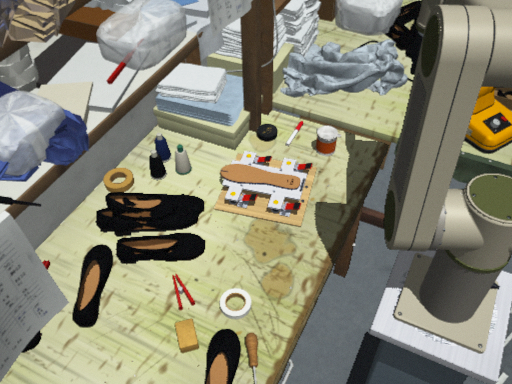

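The top view shows the jig plate around (295,195), with yellow dots at about (266,170), (318,160), (270,214) and (330,203). The red levers sit below them. The scene view shows the same plate at (265,185). A blue lamp-like frame crosses the top view on the right, so I'll check its depth.

```bash
cat > h.py <<'E'
import numpy as np,cv2
from bench import r
def w(n,u,v,z):
    c=r.camera_params(n);P=c["pose"];d=P[:3,:3]@np.array([(u-c["cx"])/c["fx"],(v-c["cy"])/c["fy"],1]);return P[:3,3]+d*(z-P[2,3])/d[2]
def wd(n,u,v,dep):
    c=r.camera_params(n);P=c["pose"];return P[:3,:3]@(np.array([(u-c["cx"])/c["fx"],(v-c["cy"])/c["fy"],1])*dep)+P[:3,3]
def blobs(n,p,box,lo,hi,mn):
    x0,y0,x1,y1=box;m=cv2.inRange(cv2.cvtColor(p,cv2.COLOR_BGR2HSV),lo,hi)
    k=np.zeros_like(m);k[y0:y1,x0:x1]=m[y0:y1,x0:x1]
    N,_,s,c=cv2.connectedComponentsWithStats(k)
    return [(c[i].round(1),s[i][4]) for i in range(1,N) if s[i][4]>=mn]
E
python3 - <<'E'
from h import *
np.set_printoptions(precision=1,suppress=True)
for n,b in(("top",(245,140,350,250)),("scene",(210,140,320,225))):
    p=cv2.imread(f"pics/{n}0.png");d=np.load(n+"_d.npy")
    for nm,lo,hi,z in(("yel",(20,130,130),(33,255,255),42),("red",(0,170,70),(6,255,255),42),("blk",(0,0,0),(179,255,50),47)):
        for c,a in blobs(n,p,b,lo,hi,8):
            u,v=c;dd=d[int(round(v)),int(round(u))];print(n,nm,c,a,w(n,u,v,z),wd(n,u,v,dd))
d=np.load("top_d.npy")
for u,v in((362,120),(365,175),(420,110),(480,200),(400,50),(390,20),(430,300)):print(u,v,wd("top",u,v,d[v,u]))
a=cv2.resize(cv2.imread("pics/top0.png")[135:255,240:410],None,fx=4,fy=4,interpolation=2)
cv2.imwrite("pics/c.png",a)
E
```

```text
top yel [318.5 160.3] 14 [ 675.4 -221.7   42. ] [ 675.  -221.5   43.1]
top yel [261.4 171. ] 14 [643.4 -54.8  42. ] [643.  -54.8  43.4]
top yel [328.5 203.3] 14 [ 547.9 -246.1   42. ] [ 548.1 -246.4   40.5]
top yel [270.4 214.6] 13 [515.5 -79.7  42. ] [514.9 -79.5  45.7]
top red [321.7 174.4] 38 [ 633.  -229.6   42. ] [ 635.1 -231.1   33.6]
top red [264.4 185.4] 39 [600.5 -63.2  42. ] [601.5 -63.4  37.9]
top red [331.7 217.8] 43 [ 506.1 -253.7   42. ] [ 506.1 -253.7   41.8]
top red [273.6 229.4] 48 [473.3 -88.3  42. ] [473.3 -88.3  41.6]
top blk [245.2 142.4] 9 [728.6  -7.7  47. ] [736.   -7.3  25.3]
top blk [323.3 180.1] 25 [ 614.8 -232.7   47. ] [ 615.4 -233.2   44.3]
top blk [266.  190.9] 28 [583.3 -67.6  47. ] [583.1 -67.5  48.2]
top blk [333.9 224. ] 28 [ 487.8 -258.2   47. ] [ 487.9 -258.5   45.6]
top blk [275.  235.8] 30 [454.7 -91.8  47. ] [454.8 -91.8  46.5]
scene yel [248.5 155.2] 10 [ 678. -224.   42.] [ 677.3 -222.6   43.4]
scene yel [288.5 162.6] 11 [ 549.7 -248.    42. ] [ 550.3 -249.4   40.5]
scene yel [232.8 193.4] 14 [644.9 -56.3  42. ] [644.  -54.8  43.9]
scene yel 
[... 197 characters left out ...]
42.4]
scene red [246.7 197.5] 44 [600.4 -59.6  42. ] [603.8 -65.9  34.2]
scene red [290.  205.8] 48 [473.  -85.3  42. ] [473.2 -86.   41.2]
scene blk [267.7 157.6] 13 [ 615.9 -235.5   47. ] [ 615.7 -235.2   47.4]
scene blk [307.8 165.5] 16 [ 488.7 -257.1   47. ] [ 487.1 -252.3   51.9]
scene blk [252.7 196.3] 23 [584.5 -67.5  47. ] [584.4 -67.3  47.3]
scene blk [232.6 201.6] 8 [627.8 -23.5  47. ] [640.5 -44.6  19.4]
scene blk [296.2 205.3] 25 [456.1 -90.8  47. ] [456.4 -91.4  46.2]
362 120 [ 487.  -127.8  827.3]
365 175 [ 437.7 -130.3  818.6]
420 110 [ 426.2 -107.8  992.8]
480 200 [ 381.4 -128.   999.1]
400 50 [ 480.1 -115.7  955.2]
390 20 [ 484.7 -102.7  977.1]
430 300 [ 273.8 -551.3  -46.4]
```

View pics/c.png

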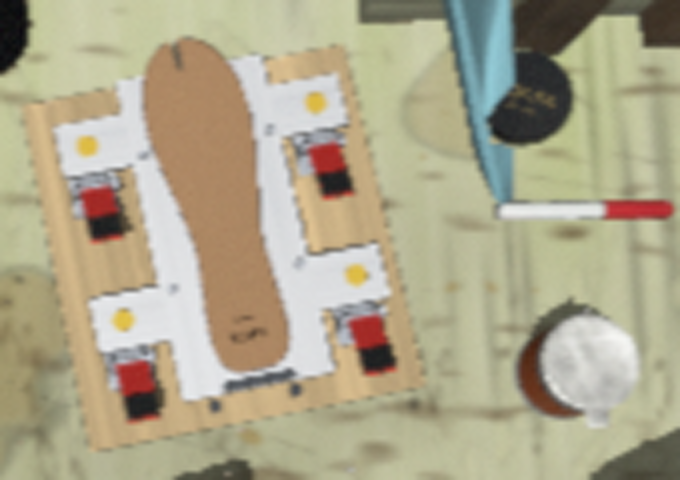

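The dots and pads agree between the two cameras to within about 2 mm, and the heights and the 61 mm offsets check out. The plate's yaw is about 10.8°. The lamp is above z = 800, so it is clear of the path. I'll move to the near right corner first.

Request:
jog_arm:
  rows:
    - [[38, -13.4, 0], [0, 0, 0.07]]
    - [[76, -26.7, 0], [0, 0, 0.14]]
    - [[114, -40, 0], [0, 0, 0.21]]
    - [[152, -53.4, 0], [0, 0, 0.276]]
    - [[190, -66.8, 0], [0, 0, 0.276]]
    - [[228, -80, 20], [0, 0, 0.276]]
    - [[266, -93.5, 50], [0, 0, 0.276]]
    - [[304, -106.8, 80], [0, 0, 0.276]]
    - [[342, -120, 110], [0, 0, 0.276]]
    - [[380.5, -133.5, 130], [0, 0, 0.276]]
  grip: 0

```text
time: 1.1
tool_pos: [548.5, -245.0, 98.3]
tcp_rot: [-179.9, 0.1, 10.8]
ft_force: [0.7, -0.9, -0.4]
finger_gap: 0.1
grip_force: 0.0
```

Request:
jog_arm:
  rows:
    - [[0, 0, 25], [0, 0, 0]]
    - [[0, 0, 45], [0, 0, 0]]
    - [[0, 0, 52], [0, 0, 0]]
    - [[0, 0, 52], [0, 0, 0]]
    - [[0, 0, 52], [0, 0, 0]]
    - [[0, 0, 52], [0, 0, 0]]

```text
time: 1.7
tool_pos: [549.9, -247.9, 51.0]
tcp_rot: [179.9, -0.1, 10.7]
ft_force: [-0.2, 0.2, -0.1]
finger_gap: -0.1
grip_force: 0.0
```

Request:
jog_arm:
  rows:
    - [[0, 0, 3], [0, 0, 0]]
    - [[0, 0, 5], [0, 0, 0]]
    - [[0, 0, 6], [0, 0, 0]]
    - [[0, 0, 7], [0, 0, 0]]
    - [[0, 0, 7], [0, 0, 0]]
    - [[0, 0, 7], [0, 0, 0]]

```text
time: 2.3
tool_pos: [549.0, -247.0, 42.3]
tcp_rot: [-180.0, 0.0, 10.8]
ft_force: [0.8, -0.4, 0.5]
finger_gap: -0.2
grip_force: 0.0
```

Request:
jog_arm:
  rows:
    - [[0, 0, 0.5], [0, 0, 0]]
    - [[0, 0, 1], [0, 0, 0]]
    - [[0, 0, 1], [0, 0, 0]]

```text
time: 2.6
tool_pos: [549.1, -247.1, 41.6]
tcp_rot: [180.0, -0.0, 10.8]
ft_force: [-1.1, -0.1, 4.1]
finger_gap: 0.1
grip_force: 2.0
```

Request:
jog_arm:
  rows:
    - [[0, 0, 0.5], [0, 0, 0]]
    - [[0, 0, 1], [0, 0, 0]]
    - [[0, 0, 1], [0, 0, 0]]

```text
time: 2.9
tool_pos: [549.0, -247.1, 40.7]
tcp_rot: [180.0, -0.0, 10.8]
ft_force: [-2.8, 0.9, 5.7]
finger_gap: 0.4
grip_force: 2.8
```

Request:
jog_arm:
  rows:
    - [[0, 0, 0.5], [0, 0, 0]]
    - [[0, 0, 1], [0, 0, 0]]
    - [[0, 0, 1], [0, 0, 0]]

```text
time: 3.2
tool_pos: [549.0, -247.1, 39.8]
tcp_rot: [180.0, -0.0, 10.8]
ft_force: [-3.1, 1.1, 6.9]
finger_gap: 0.1
grip_force: 3.2
```

Request:
jog_arm:
  rows:
    - [[0, 0, 0.5], [0, 0, 0]]
    - [[0, 0, 1], [0, 0, 0]]
    - [[0, 0, 1], [0, 0, 0]]

```text
time: 3.5
tool_pos: [549.0, -247.2, 39.2]
tcp_rot: [180.0, 0.0, 10.8]
ft_force: [-4.5, 1.3, 9.1]
finger_gap: -0.0
grip_force: 5.1
```

Request:
jog_arm:
  rows:
    - [[0, 0, 0.5], [0, 0, 0]]
    - [[0, 0, 1], [0, 0, 0]]
    - [[0, 0, 1], [0, 0, 0]]

```text
time: 3.8
tool_pos: [549.1, -247.2, 39.0]
tcp_rot: [180.0, 0.0, 10.8]
ft_force: [-8.0, 3.5, 16.2]
finger_gap: -0.2
grip_force: 8.3
```

Request:
jog_arm:
  rows:
    - [[0, 0, 0.5], [0, 0, 0]]
    - [[0, 0, 1], [0, 0, 0]]
    - [[0, 0, 1], [0, 0, 0]]

```text
time: 4.1
tool_pos: [549.5, -247.4, 38.8]
tcp_rot: [179.9, -0.0, 10.8]
ft_force: [-10.3, 4.8, 21.1]
finger_gap: -0.2
grip_force: 10.5
```

```bash
python3 - <<'E'
from h import *
np.set_printoptions(precision=1,suppress=True)
s=r.sense();print(s["tool_pos"],s["ft_force"],s["wrist_torque"])
p,d=r.snapshot("scene");cv2.imwrite("pics/s1.png",p)
d0=np.load("scene_d.npy")
# height map changes on ears near dots
for n,u,v in(("FR",248.5,155.2),("NR",288.5,162.6),("FL",232.8,193.4),("NL",275.3,201.7)):
    u,v=int(round(u)),int(round(v));print(n,(d-d0)[v-2:v+3,u-2:u+3])
E
```

```text
[ 549.5 -247.4   38.8] [-10.3   4.8  21.1] [0.7 1.5 0.1]
FR [[ 4.3 -9.9  0.4 -8.4 -0.8]
 [ 3.  -3.7 -4.6  1.  -8.8]
 [-3.4  2.5  0.1  5.3 -5.2]
 [-5.2  7.9 -5.5  4.5 -1. ]
 [ 3.3 -7.7  4.6  1.3 -6.2]]
NR [[-20.5 -27.5 -30.8 -26.1 -27. ]
 [-16.1 -30.2 -20.2 -33.7  -5.1]
 [-21.  -17.6 -17.4 -16.4  -6.8]
 [-10.9 -17.  -19.2 -11.7   3.4]
 [ 18.4  10.8   3.8  -4.3  -6.4]]
FL [[ -0.7  -9.3  -4.1 -11.7  -2.7]
 [ -5.6  -0.   -9.6   1.5  -0.9]
 [ -3.4  -9.1  -0.8  -7.5  -6.3]
 [ -1.3  -3.1   1.3  -3.7  -5.1]
 [ -6.   -2.2  -6.7  -5.5  -0.4]]
NL [[ 4.  -8.9 -3.1 -1.1 -0.5]
 [-0.1 -5.2 -7.3  5.1  2.6]
 [-0.8 -1.7  4.4  2.6 -8. ]
 [ 0.1 -4.1 -0.9  4.9  0.3]
 [ 2.4  0.6  4.   3.3 -4.9]]
```

Near right gave about 3 mm at 4–7 N and then went stiff, so it looks like the soft foot. I'll press near left as a comparison.

Request:
jog_arm:
  rows:
    - [[0, 0, -10], [0, 0, 0]]
    - [[0, 0, -45], [0, 0, 0]]
    - [[0, -20, -55], [0, 0, 0]]
    - [[0, -60, -55], [0, 0, 0]]
    - [[0, -105, -55], [0, 0, 0]]
    - [[0, -150, -55], [0, 0, 0]]
    - [[-0.8, -169.7, -40], [0, 0, 0]]
    - [[-0.8, -169.7, -15], [0, 0, 0]]
    - [[-0.8, -169.7, -12], [0, 0, 0]]
    - [[-0.8, -169.7, -12], [0, 0, 0]]

```text
time: 5.15
tool_pos: [515.7, -80.3, 47.6]
tcp_rot: [-180.0, 0.1, 10.8]
ft_force: [-0.8, 0.0, 0.1]
finger_gap: 0.2
grip_force: 0.0
```

Request:
jog_arm:
  rows:
    - [[0, 0, 2], [0, 0, 0]]
    - [[0, 0, 4], [0, 0, 0]]
    - [[0, 0, 5], [0, 0, 0]]
    - [[0, 0, 5], [0, 0, 0]]
    - [[0, 0, 5], [0, 0, 0]]

```text
time: 5.65
tool_pos: [516.7, -80.6, 43.5]
tcp_rot: [180.0, -0.0, 10.7]
ft_force: [-0.7, 0.6, 0.1]
finger_gap: 0.1
grip_force: 0.0
```

Request:
jog_arm:
  rows:
    - [[0, 0, 0.5], [0, 0, 0]]
    - [[0, 0, 1], [0, 0, 0]]
    - [[0, 0, 1], [0, 0, 0]]

```text
time: 5.95
tool_pos: [516.5, -80.4, 42.2]
tcp_rot: [-180.0, 0.0, 10.8]
ft_force: [-0.3, -0.0, -0.5]
finger_gap: -0.0
grip_force: 0.0
```

Request:
jog_arm:
  rows:
    - [[0, 0, 0.5], [0, 0, 0]]
    - [[0, 0, 1], [0, 0, 0]]
    - [[0, 0, 1], [0, 0, 0]]

```text
time: 6.25
tool_pos: [516.6, -80.4, 42.0]
tcp_rot: [-180.0, 0.0, 10.8]
ft_force: [-4.1, 0.5, 7.8]
finger_gap: 0.2
grip_force: 4.0
```

Request:
jog_arm:
  rows:
    - [[0, 0, 0.5], [0, 0, 0]]
    - [[0, 0, 1], [0, 0, 0]]
    - [[0, 0, 1], [0, 0, 0]]

```text
time: 6.55
tool_pos: [516.6, -80.4, 41.9]
tcp_rot: [-180.0, 0.0, 10.8]
ft_force: [-8.4, 1.5, 17.6]
finger_gap: -0.2
grip_force: 8.7
```

Near left is rigid: 17 N with no travel. That makes near right the soft corner, so I'll press its lever.

Request:
jog_arm:
  rows:
    - [[0, 0, -10], [0, 0, 0]]
    - [[0, 0, -45], [0, 0, 0]]
    - [[0, 20, -55], [0, 0, 0]]
    - [[-20, 60, -55], [0, 0, 0]]
    - [[-40, 100, -55], [0, 0, 0]]
    - [[-60, 140, -55], [0, 0, 0]]
    - [[-61, 169, -50], [0, 0, 0]]
    - [[-61, 169, -20], [0, 0, 0]]
    - [[-61, 169, -14], [0, 0, 0]]
    - [[-61, 169, -14], [0, 0, 0]]

```text
time: 7.55
tool_pos: [486.7, -256.7, 52.7]
tcp_rot: [-179.8, 0.2, 10.8]
ft_force: [-0.7, 0.1, 0.6]
finger_gap: 0.3
grip_force: 0.0
```

Request:
jog_arm:
  rows:
    - [[0, 0, 2], [0, 0, 0]]
    - [[0, 0, 4], [0, 0, 0]]
    - [[0, 0, 6], [0, 0, 0]]
    - [[0, 0, 8], [0, 0, 0]]
    - [[0, 0, 9], [0, 0, 0]]
    - [[0, 0, 10], [0, 0, 0]]
    - [[0, 0, 10], [0, 0, 0]]

```text
time: 8.25
tool_pos: [488.7, -258.1, 45.3]
tcp_rot: [179.9, -0.0, 10.8]
ft_force: [-1.7, 1.1, 5.1]
finger_gap: 0.2
grip_force: 2.3
```

Request:
jog_arm:
  rows:
    - [[0, 0, 1], [0, 0, 0]]
    - [[0, 0, 2], [0, 0, 0]]
    - [[0, 0, 3], [0, 0, 0]]
    - [[0, 0, 4], [0, 0, 0]]
    - [[0, 0, 5], [0, 0, 0]]
    - [[0, 0, 5], [0, 0, 0]]

```text
time: 8.85
tool_pos: [488.4, -258.3, 40.3]
tcp_rot: [179.9, -0.0, 10.8]
ft_force: [-3.1, -1.4, 5.8]
finger_gap: 0.1
grip_force: 2.3
```

Request:
jog_arm:
  rows:
    - [[0, 0, 1], [0, 0, 0]]
    - [[0, 0, 2], [0, 0, 0]]
    - [[0, 0, 3], [0, 0, 0]]
    - [[0, 0, 4], [0, 0, 0]]
    - [[0, 0, 4], [0, 0, 0]]

```text
time: 9.35
tool_pos: [488.3, -258.3, 36.2]
tcp_rot: [179.9, 0.0, 10.8]
ft_force: [-3.2, -0.7, 4.5]
finger_gap: 0.1
grip_force: 2.3
```

Request:
jog_arm:
  rows:
    - [[0, 0, 1], [0, 0, 0]]
    - [[0, 0, 2], [0, 0, 0]]
    - [[0, 0, 2], [0, 0, 0]]

```text
time: 9.65
tool_pos: [488.2, -258.4, 34.9]
tcp_rot: [179.9, 0.0, 10.8]
ft_force: [-6.6, 0.2, 13.3]
finger_gap: -0.1
grip_force: 6.3
```

Force is rising at 35 mm, so the stop is reached. I'll press a little more to confirm, then retreat.

Request:
jog_arm:
  rows:
    - [[0, 0, 1], [0, 0, 0]]
    - [[0, 0, 2], [0, 0, 0]]
    - [[0, 0, 2], [0, 0, 0]]

```text
time: 9.95
tool_pos: [488.3, -258.6, 34.5]
tcp_rot: [179.9, 0.0, 10.8]
ft_force: [-13.8, 4.2, 26.9]
finger_gap: 0.1
grip_force: 13.6
```

Request:
jog_arm:
  rows:
    - [[0, 0, -10], [0, 0, 0]]
    - [[0, 0, -45], [0, 0, 0]]
    - [[0, 0, -90], [0, 0, 0]]
    - [[0, 0, -130], [0, 0, 0]]
    - [[-40, 20, -150], [0, 0, 0]]
    - [[-80, 45, -150], [0, 0, 0]]
    - [[-100, 85, -150], [0, 0, 0]]
    - [[-100, 130, -150], [0, 0, 0]]
    - [[-100, 130, -150], [0, 0, 0]]
    - [[-100, 130, -150], [0, 0, 0]]

```text
time: 10.95
tool_pos: [413.9, -404.6, 180.7]
tcp_rot: [-179.9, 0.0, 10.7]
ft_force: [-0.2, 0.4, 0.2]
finger_gap: 0.2
grip_force: 0.0
```

```bash
python3 - <<'E'
from h import *
np.set_printoptions(precision=1,suppress=True)
for n,b in(("top",(245,140,350,250)),("scene",(210,140,320,225))):
    p,d=r.snapshot(n)
    for nm,lo,hi,z in(("yel",(20,130,130),(33,255,255),42),("blk",(0,0,0),(179,255,50),47)):
        for c,a in blobs(n,p,b,lo,hi,8):
            u,v=map(int,c.round());dd=np.median(d[v-1:v+2,u-1:u+2]);print(n,nm,c,a,w(n,*c,z),wd(n,*c,dd))
    if n=="scene":cv2.imwrite("pics/s2.png",cv2.resize(p[135:230,205:325],None,fx=6,fy=6,interpolation=2))
E
```

```text
top yel [318.5 160.1] 15 [ 676.  -221.7   42. ] [ 676.4 -222.    40.5]
top yel [261.4 171. ] 14 [643.4 -54.8  42. ] [643.5 -54.9  41.4]
top yel [328.5 203. ] 16 [ 548.8 -246.2   42. ] [ 548.8 -246.2   41.8]
top yel [270.4 214.6] 13 [515.5 -79.7  42. ] [515.6 -79.7  41.3]
top blk [245.2 142.4] 9 [728.6  -7.7  47. ] [736.7  -7.3  23. ]
top blk [323.2 180.2] 24 [ 614.5 -232.5   47. ] [ 614.9 -232.8   45.3]
top blk [265.9 191. ] 25 [583.  -67.3  47. ] [582.8 -67.2  48. ]
top blk [333.2 225.3] 27 [ 484.1 -256.1   47. ] [ 485.6 -258.6   34.4]
top blk [275.  235.7] 29 [455.  -91.8  47. ] [455.2 -91.9  45. ]
scene yel [248.5 155.2] 10 [ 678. -224.   42.] [ 678.3 -224.5   41.4]
scene yel [288.4 162.3] 9 [ 550.5 -249.1   42. ] [ 551.3 -251.    40. ]
scene yel [232.6 193.4] 13 [645.5 -56.   42. ] [645.1 -55.4  42.7]
scene yel [275.4 201.6] 13 [517.7 -81.7  42. ] [516.7 -79.5  44.7]
scene blk [267.7 157.6] 13 [ 615.9 -235.5   47. ] [ 615.6 -234.9   47.7]
scene blk [308.3 168.3] 19 [ 482.6 -246.4   47. ] [ 486.7 -258.4   34.6]
scene blk [252.7 196.3] 23 [584.5 -67.5  47. ] [585.1 -68.7  45.5]
scene blk [296.2 205.3] 25 [456.1 -90.8  47. ] [456.8 -92.5  45. ]
```

View pics/s2.png

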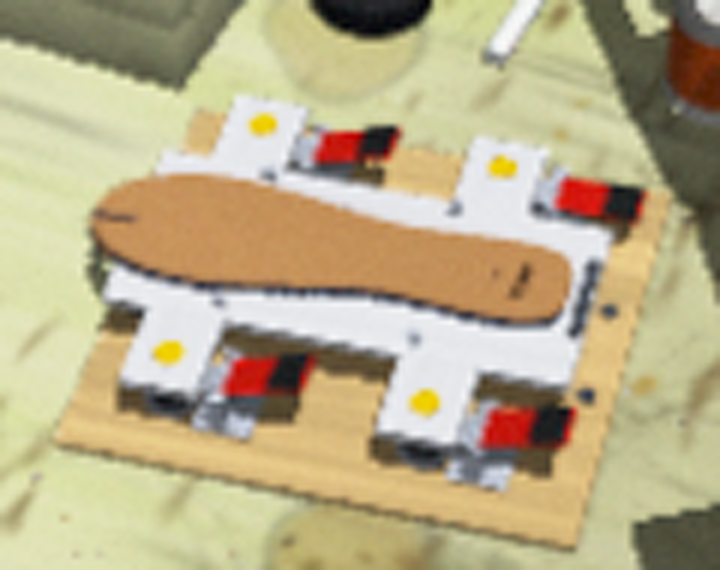

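The crop shows the near right lever flat: its pad is at (625,200) and measures 34.5 mm. The other three pads are still up at about 45–48 mm, and the plate and insole haven't moved.

```bash
python3 -c "
from bench import r
print(r.hand_in())"
```

```text
the job is handed in; nothing more can be done
None
```

The near right corner was the soft one, and its shim lever is now pressed flat (pad at about 34.5 mm); the other three levers are still up, I pressed only the two near corners, and the job is handed in (no verdict shown).

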